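Bring the covered dish under the swing lens

TASK

Bring the covered flat dish into view: first turn the specimen wheel, by pushing one of its bare spokes with a fingertip, until the flat dish stands at the viewing place, which lies on the line from the wheel's hub to the lens post, where the small T-shaped mark on the base points. Then, with the wheel left there, push the lens arm round to its stop so that the lens is centred over the dish, and move clear. Push gently, grip and lift nothing, keep off the vessels on the wheel and leave everything else where it stands.

Things in the scene. Friction and masses are not known exactly. Their poses are not given: they have to be found in the camera images.
- base: Flat grey base casting fixed on the table, 12 mm high. Origin on the table, straight below the wheel's axis; the plate spans its x -160 to 160 and y -160 to 270 mm. The lens post stands at its (0, 230) mm. On its top, at (0, 162 to 192), a small T-shaped steel mark 6 mm high whose stem points at the hub along the line from hub to post.
- wheel: Bare aluminium wheel that turns either way about a fixed upright axis and stays where left (1 to 1.5 N at a spoke's end turns it). Origin on the axis, at its underside, 30 mm above the table; z up. Three round cradles, 73 mm across, floors 38 and rims 44 mm above the table, are centred 95 mm from the axis at 0, 120 and 240 degrees from its x axis; three bare spokes lie midway between them.
- spoke0 (a point): Point on the first bare spoke (60 degrees from the wheel's x axis), 130 mm from the axis, 50 mm above the table. The spoke is a straight upright radial bar 10 mm thick, from the hub to 150 mm from the axis, 30 to 65 mm above the table; beside it the wheel is open down to the base (12 mm). Push its side face more than 100 mm from the axis.
- spoke1 (a point): Point on the second bare spoke (180 degrees from the wheel's x axis), 130 mm from the axis, 50 mm above the table. The spoke is a straight upright radial bar 10 mm thick, from the hub to 150 mm from the axis, 30 to 65 mm above the table; beside it the wheel is open down to the base (12 mm). Push its side face more than 100 mm from the axis.
- spoke2 (a point): Point on the third bare spoke (300 degrees from the wheel's x axis), 130 mm from the axis, 50 mm above the table. The spoke is a straight upright radial bar 10 mm thick, from the hub to 150 mm from the axis, 30 to 65 mm above the table; beside it the wheel is open down to the base (12 mm). Push its side face more than 100 mm from the axis.
- hub (a point): Point on the wheel's axis, 50 mm above the table (the hub is a dark dome 72 mm wide, top 63 mm above the table).
- view (a point): The viewing place: point fixed to the base, on the line from the hub to the lens post, 95 mm from the hub, 38 mm above the table (height of the cradle floors).
- post (a point): Point on the vertical axis on which the lens arm swings, 112 mm above the table, 230 mm from the hub. The steel post is 28 mm thick; its black collar, 36 mm thick, ends 127 mm above the table.
- lens_arm: White lens arm turning on the post; cannot be raised; stays where left (1.5 N at mid bar moves it). Origin on the post axis 104 mm up. Along its -y a bar 12 mm thick, 105 to 119 mm above the table, bare from 18 to 88 mm from the axis, then the lens ring. Starts aside, 75 to 110 degrees clockwise from above; push it anticlockwise to its stop, where the lens is right over the viewing place.
- lens (a point): Centre of the round clear lens, 135 mm from the post axis, 112 mm above the table. Its black ring is 94 mm across and 12 mm high (106 to 118 mm above the table).
- dish: The covered flat dish: clear round plastic dish with lid, 61 mm across and only 18 mm high, a pale disc with small brown specks inside. Loose in one of the three cradles (any). Origin: centre of its underside.
- jar: Bystander in another cradle: closed jar 57 mm across, 45 mm high, with a narrow black cap 26 mm across, loose. Origin: centre of its underside.
- beaker: Bystander in another cradle: open glass cup 56 mm across the rim, 40 mm high, loose. Origin: centre of its underside.
- vial: Bystander: amber vial 23 mm across, 46 mm high, standing on the base's far corner near the post. Origin: centre of its underside.
- forceps: Bystander: steel forceps about 125 mm long, 7 mm high, lying on the table on the left. Origin near the middle.
- dropper: Bystander: small amber bottle with rubber cap, 36 mm across, 75 mm high, on the left. Origin: centre of its underside.
- slide_box: Bystander: closed slide box, 87 x 37 x 32 mm, on the right. Origin: centre of its underside.
- tub: Bystander: open clear tub, 90 x 70 x 40 mm, on the right. Origin: centre of its underside.
Things that resemble listed ones, but are neither listed nor needed, are in the scene too. What is shaped like the dish but black or purple is not meant.

How it is judged:
By the outcome, as a careful person would: the job done as asked, in the order asked, and still so for the second after the job is handed in, with the robot touching nothing.
It also fails if it takes over 72 s, if anything falls off the work surface, if the arm or the gripper's body presses on something with over 40 N, if the wrist force passes 120 N, or if a joint passes its speed limit or range.

ROBOT

A 7-joint arm with a two-finger parallel gripper is mounted at the origin on the work surface. World frame = base frame: x ahead of the robot, y to its left, z up, the work surface at z = 0. Lengths are in m, angles in rad, forces in N, time in s.
With the tool pointing down it reaches from about 0.425 to 0.925 m from the base axis. Payload 6.8 kg.
Tool frame: the origin (TCP) lies at the very end of the fingers, on their centre line; the grasp point (between the pads) lies 19 mm behind it; y points along the fingers, z is the direction in which the jaws open and shut, and the axes are right-handed (so a half turn about y gives the same grasp; the last joint's range is limited). The gripper opens to 85 mm and grips with 20 to 120 N. Pads are 22 mm wide; open, the fingers measure 114 mm over their backs; the gripper's body (76 mm by 85 mm) begins 54 mm behind the grasp point. The pads swing forward as they close: fully open they stand 13 mm farther back than shut.
Start: joints at [1.015, 0.477, 0.022, 1.555, -0.011, 1.109, -0.083], TCP at [0.292, -0.608, 0.231] pointing down, gripper open.
Joint ranges: [-2.96, 2.96], [-0.34, 2.1], [-1.41, 1.46], [0.24, 2.44], [-1.37, 4.51], [0.17, 1.92], [-2.96, 2.96]. Speed limits (rad/s): [2.39, 2.39, 3.14, 3.14, 3.14, 3.14, 3.14].

INTERFACE

Orientations are given as a unit quaternion [w, x, y, z].
In Python, from station import * gives the robot as it stands.
- The arm moves only by the shell command python3 -m jog 'ROWS' [OPENING] [FORCE]. ROWS is JSON, a list of rows, each a list of 2 entries, a list of its own where there are three numbers: the shift along the tool's x, y, z in mm, then the turn about the tool's y in rad. A call has 1 to 20 rows; each row is the pose to reach, as a shift and turn from the pose commanded when the call began, along the tool's axes at that moment; what a row does not reach only later rows make up. A row lasts 1/12 s, in which the tool goes at most 41.7 mm and 7.16 degrees, less where a joint would pass 70% of its speed; a pose out of reach is approached as far as the arm can. A call with a gripper value outside its range is refused whole. OPENING is the finger opening in mm, from 0 to 85.4, set as the call begins (- or left out, the last holds). The fingers move at their own pace and stop on an object; FORCE is the grip in N (left out, the last holds). Time passes only in rows, so rows that repeat a pose let the fingers close. It gives the time, the measured TCP pose, the force and the opening at its end, in the units of the state.
- get_obs(): the state, without advancing time (a new reading comes with each control period).
- read_camera(name): name is "scene" or "top" or "wrist"; returns a dict with "img" (400x640x3 uint8, red, green, blue), "depth" (400x640 float32, m along the optical axis (not along the pixel's ray), 0 where there is no reading), "fx", "fy", "cx", "cy" (pixels), "k1" (the pictures are not rectified: a ray, as slopes to the right and down, at radius r is drawn at 1 + k1 r^2 times it, then the intrinsics apply), "rvec" (rotation vector, rad) and "tvec" (3), from world to camera coordinates, as OpenCV has them. Camera axes: x right, y down, z forward; pixel columns grow to the right and rows downward; lengths in m; the calibration is good to about 2 mm. A picture is of the moment at which its call begins.
- hand_in(): hands the job in, once; it reports no verdict.
The state is a dict: "t": time; "q": joint angles; "joint_vel": joint speeds; "joint_torque": joint torques, N m; "eef_pos": TCP position; "tool_rot": TCP orientation; "contact_force": force on the tool from outside, world axes, zero at the start; "torque": the same for the moment, N m; "gripper_width": opening from 0.0 (shut) to 1.0 (fully open).
Only numpy, scipy, OpenCV 4.12 (cv2) and the standard library are available. Lean on these libraries where they do the work, as an engineer would, in place of code of your own. Each camera call takes 0.05 s, during which the arm holds its last target.

## Working session

There is one attempt and no reset: what is moved stays moved. The work goes in short steps, Python scripts to look and compute and a shell command to move; the robot and the scene stay as the last step left them, time stands still between calls to the robot, and variables do not carry over. Pictures are saved under pics/ and viewed, and the job is handed in when it is done.

```bash
ls; mkdir -p pics
python3 - <<'E'
from station import *
import cv2
o=get_obs()
for k in o: print(k,o[k])
for n in ("scene","top","wrist"):
    c=read_camera(n); cv2.imwrite(f"pics/{n}0.png",c["img"][:,:,::-1]); print(n,{k:c[k] for k in c if k not in("img","depth")})
E
```

```text
pics
t 0.0
q [ 1.01489168  0.47781973  0.02235514  1.55645856 -0.01149676  1.10930027
 -0.08311917]
joint_vel [-0.00179473 -0.00072742  0.00010371 -0.00069741 -0.00075519  0.00160553
  0.00025106]
joint_torque [-3.46120951e-04 -5.96443212e+01  1.60778124e+00 -2.81199718e+01
  1.24311840e-02  9.30139533e-03 -2.70689412e-06]
eef_pos [ 0.29198454 -0.60791765  0.23030986]
tool_rot [ 0.15680315 -0.15719654  0.69008333 -0.68883018]
contact_force [ 0.06947787  0.65688409 -0.25018952]
torque [ 0.01358581 -0.01961776 -0.01693814]
gripper_width 0.9992570327882835
scene {'fx': 411.5058638205413, 'fy': 411.5058638205413, 'cx': 323.7556260899919, 'cy': 195.52873340393882, 'k1': -0.06750401343522307, 'rvec': array([ 1.20386329,  2.25409493, -1.01575295]), 'tvec': array([ 0.3572585 , -0.2668818 ,  1.59279061])}
top {'fx': 459.1451616911696, 'fy': 459.1451616911696, 'cx': 320.73057864828684, 'cy': 191.74762134057036, 'k1': -0.08207425924827305, 'rvec': array([ 2.09443771, -2.15914921,  0.16260641]), 'tvec': array([0.03450911, 0.63933414, 1.65921787])}
wrist {'fx': 359.40028732051417, 'fy': 359.40028732051417, 'cx': 316.53604480338475, 'cy': 193.41643033067888, 'k1': -0.04885413464353683, 'rvec': array([-2.43134573,  1.53121219,  0.23774664]), 'tvec': array([-0.67428215, -0.03714963,  0.37923674])}
```

View pics/scene0.png

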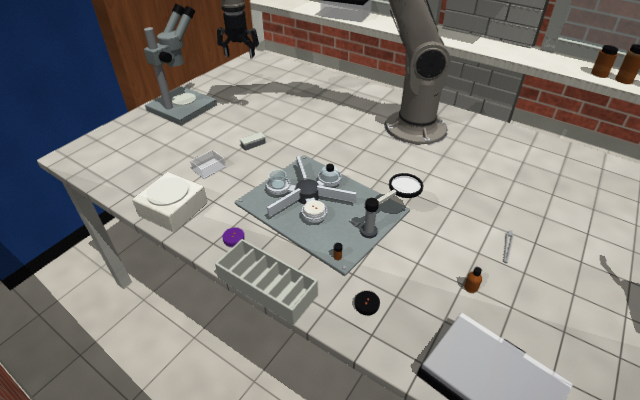

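View pics/top0.png

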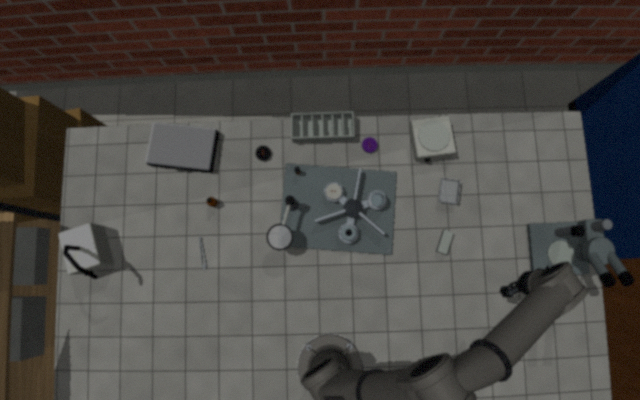

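```bash
cat > h.py <<'E'
from station import *
import numpy as np, cv2
def cam(n):
    c=read_camera(n); c["R"]=cv2.Rodrigues(np.array(c["rvec"]))[0]; c["t"]=np.array(c["tvec"]).ravel(); return c
def ray(c,u,v):
    K=np.array([[c["fx"],0,c["cx"]],[0,c["fy"],c["cy"]],[0,0,1]])
    p=cv2.undistortPoints(np.array([[[u,v]]],float),K,np.array([c["k1"],0,0,0]))[0,0]
    return -c["R"].T@c["t"], c["R"].T@np.array([p[0],p[1],1])
def onz(c,u,v,z):
    o,d=ray(c,u,v); return o+d*(z-o[2])/d[2]
def proj(c,P):
    K=np.array([[c["fx"],0,c["cx"]],[0,c["fy"],c["cy"]],[0,0,1]])
    return cv2.projectPoints(np.array(P,float).reshape(-1,3),np.array(c["rvec"]),np.array(c["tvec"]),K,np.array([c["k1"],0,0,0]))[0].reshape(-1,2)
E
python3 - <<'E'
from h import *
c=cam("top"); im=c["img"][150:270,260:420,::-1]
cv2.imwrite("pics/top1.png",cv2.resize(im,None,fx=5,fy=5,interpolation=cv2.INTER_CUBIC))
c=cam("scene"); im=c["img"][140:280,220:440,::-1]
cv2.imwrite("pics/scene1.png",cv2.resize(im,None,fx=3.6,fy=3.6,interpolation=cv2.INTER_CUBIC))
E
```

```text
(no output)
```

View pics/top1.png

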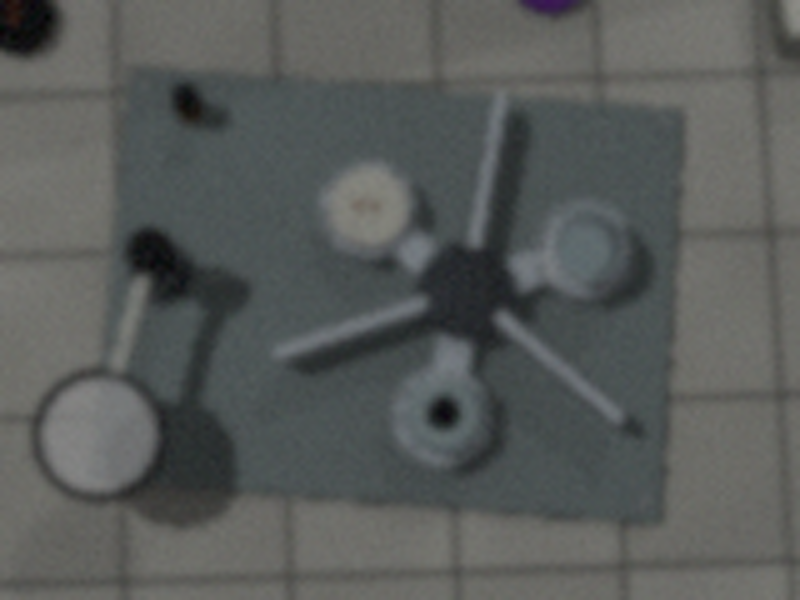

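View pics/scene1.png

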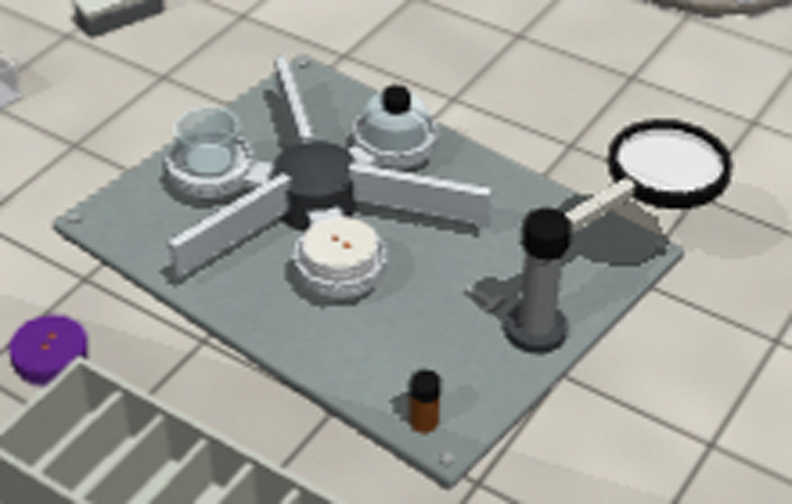

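Run:
```python
from h import *
c=cam("top"); f=lambda x,y,z: onz(c,260+(x+.5)/5-.5,150+(y+.5)/5-.5,z)
pts=dict(hub=(470,290,.063),post=(147,246,.127),dish=(367,208,.056),jar=(443,412,.083),beaker=(588,250,.06),sa=(501,95,.065),sb=(277,354,.065),sc=(632,425,.065),lens=(97,433,.112),
 c00=(130,68,.012),c10=(685,107,.012),c11=(662,524,.012),c01=(107,470,.012))
W={k:f(*p) for k,p in pts.items()}
for k,p in W.items():
    d=p-W["hub"]; print(k,p.round(4),"r%.1f ang%.1f"%(1000*np.hypot(d[0],d[1]),np.degrees(np.arctan2(d[1],d[0]))))
d=W["lens"]-W["post"];print(np.hypot(*d[:2]),np.degrees(np.arctan2(d[1],d[0])))
# scene cam
c2=cam("scene"); g=lambda x,y,z: onz(c2,220+(x+.5)/3.6-.5,140+(y+.5)/3.6-.5,z)
for n,p in dict(hub=(314,165,.063),post=(547,227,.127),dish=(341,243,.056),lens=(670,158,.112)).items(): print(n,g(*p))
```

```text
hub [ 0.5754 -0.1045  0.063 ] r0.0 ang0.0
post [0.6058 0.128  0.127 ] r234.5 ang82.6
dish [ 0.6403 -0.0307  0.056 ] r98.3 ang48.6
jar [ 0.4846 -0.0803  0.083 ] r94.0 ang165.1
beaker [ 0.6029 -0.1932  0.06  ] r92.9 ang-72.8
sa [ 0.7212 -0.1335  0.065 ] r148.7 ang-11.3
sb [0.5323 0.039  0.065 ] r149.9 ang106.7
sc [ 0.4721 -0.2186  0.065 ] r153.9 ang-132.2
lens [0.4748 0.1673 0.112 ] r289.8 ang110.3
c00 [0.7636 0.1483 0.012 ] r315.2 ang53.3
c10 [ 0.7189 -0.2789  0.012 ] r225.8 ang-50.6
c11 [ 0.4011 -0.244   0.012 ] r223.3 ang-141.3
c01 [0.4541 0.1708 0.012 ] r300.8 ang113.8
0.13683094734887538 163.31053710821985
hub [ 0.58419751 -0.10016702  0.063     ]
post [0.60798626 0.126857   0.127     ]
dish [ 0.64346592 -0.03196905  0.056     ]
lens [0.46839649 0.16156403 0.112     ]
```

```bash
cat >> h.py <<'E'
from scipy.spatial.transform import Rotation as Ro
def tool():
    o=get_obs(); w,x,y,z=o["tool_rot"]; return np.array(o["eef_pos"]),Ro.from_quat([x,y,z,w]).as_matrix(),o
def to(P,xdir=None):
    "shift in mm in tool axes and turn to bring tool x horizontally along angle xdir (deg), either sign"
    p,R,o=tool(); s=R.T@(np.array(P)-p)*1000
    r=None
    if xdir is not None:
        a=np.radians(xdir); v=R.T@np.array([np.cos(a),np.sin(a),0]); r=np.arctan2(-v[2],v[0]); r=(r+np.pi/2)%np.pi-np.pi/2
    print("shift",s.round(1),"turn",None if r is None else round(r,3)); return s,r
E
python3 - <<'E'
from h import *
p,R,o=tool(); print(R.round(3))
hub=np.array([.577,-.1025]); a=np.radians(-132.)
e=np.array([np.cos(a),np.sin(a)]); n=np.array([-e[1],e[0]])
q=hub+.125*e-.030*n; print(q)
to([q[0],q[1],.20],-132+90)
E
```

```text
[[-0.901 -0.     0.433]
 [-0.433  0.    -0.901]
 [-0.    -1.    -0.   ]]
[ 0.47106433 -0.17531918]
shift [-348.7   31.2 -312.9] turn 1.181
```

```bash
python3 -m jog '[[[-30,3,-27],0.1],[[-60,6,-54],0.2],[[-90,8,-81],0.3],[[-115,10,-103],0.4],[[-140,13,-125],0.5],[[-165,15,-148],0.6],[[-190,17,-170],0.7],[[-215,19,-193],0.8],[[-240,21,-215],0.9],[[-265,24,-238],1.0],[[-290,26,-260],1.1],[[-315,28,-282],1.15],[[-335,30,-300],1.18],[[-345,31,-310],1.18],[[-349,31,-313],1.18],[[-349,31,-313],1.18]]' 0
python3 - <<'E'
from h import *
c=cam("wrist"); cv2.imwrite("pics/wrist1.png",c["img"][:,:,::-1]);p,R,o=tool();print(p,R.round(3),o["q"],o["gripper_width"])
print(proj(c,[[.577,-.1025,.063],[.607,.1275,.127]]))
E
```

```text
t: 1.68
eef_pos: [0.4719, -0.1742, 0.2004]
tool_rot: [-0.252, 0.252, 0.661, -0.661]
contact_force: [0.3, -0.8, 0.7]
gripper_width: 0.001
[ 0.47132674 -0.17563727  0.20043571] [[-0.744  0.    -0.668]
 [ 0.668 -0.    -0.744]
 [-0.    -1.     0.   ]] [ 0.21946298  0.23003386  0.01494188  1.99423036 -0.00379086  0.91717365
 -2.06613883] 0.0007368019387859313
[[161.0938721  143.8849543 ]
 [-84.35171582 327.90314135]]
```

View pics/wrist1.png

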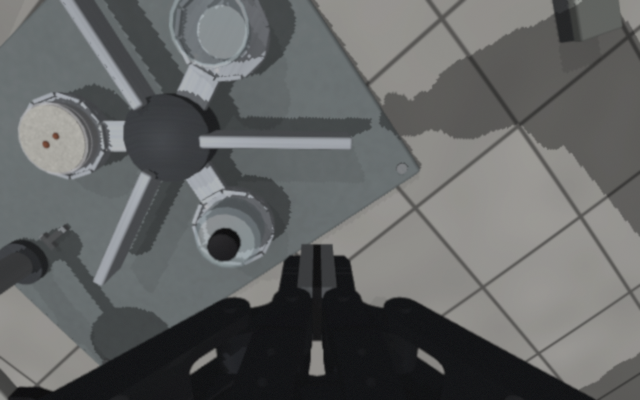

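Run:
```python
from h import *
c=cam("wrist"); im=c["img"]
cv2.imwrite("pics/wrist2.png",cv2.resize(im[80:300,0:240,::-1],None,fx=2.7,fy=2.7,interpolation=cv2.INTER_CUBIC))
f=lambda u,v,z: onz(c,u,v,z)
W=dict(hub=f(170,137,.05),tip=f(351,143,.065),dish=f(53,134,.056),sb=f(99,283,.065),post=f(18,262,.127))
for k,p in W.items():
    d=p-W["hub"]; print(k,p.round(4),"r%.1f ang%.1f"%(1000*np.hypot(d[0],d[1]),np.degrees(np.arctan2(d[1],d[0]))))
```

```text
hub [ 0.5775 -0.1084  0.05  ] r0.0 ang0.0
tip [ 0.4772 -0.2157  0.065 ] r146.8 ang-133.1
dish [ 0.6442 -0.0407  0.056 ] r95.1 ang45.4
sb [0.5327 0.0334 0.065 ] r148.7 ang107.5
post [0.581  0.0065 0.127 ] r115.0 ang88.2
```

View pics/wrist2.png

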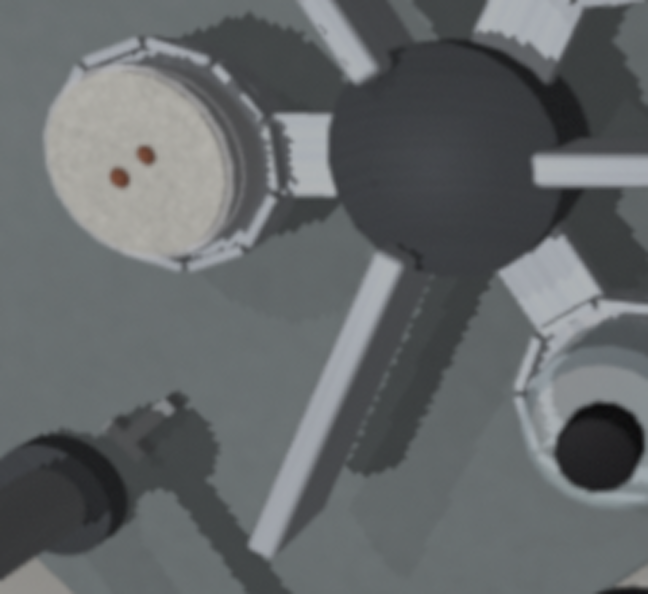

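```bash
cat > arc.py <<'E'
from h import *
def arc(hub,r,off,z,a0,a1,n,turn=True):
    p,R,o=tool()
    for i in range(n+1):
        A=a0+(a1-a0)*i/n; a=np.radians(A); e=np.array([np.cos(a),np.sin(a)]); m=np.array([-e[1],e[0]])
        q=np.array(hub)+r*e+off*m
        s=R.T@(np.array([*q,z])-p)*1000
        v=R.T@np.array([*m,0]); t=np.arctan2(-v[2],v[0]); t=(t+np.pi/2)%np.pi-np.pi/2
        print("A%.1f"%A,s.round(0).astype(int).tolist(),round(t,2))
E
python3 -m jog '[[[0,30,0],0],[[0,60,0],0],[[0,90,0],0],[[0,120,0],0],[[0,145,0],0],[[0,156,0],0],[[0,156,0],0]]' 0
python3 - <<'E'
from arc import *
print(tool()[0],get_obs()["contact_force"])
arc([.577,-.1035],.125,-.0165,.043,-137,-103,17)
E
```

```text
t: 2.37
eef_pos: [0.4692, -0.1763, 0.0423]
tool_rot: [0.255, -0.252, -0.66, 0.66]
contact_force: [-1.1, 0.1, 0.1]
gripper_width: 0.003
[ 0.46915939 -0.1762613   0.04225483] [-1.14288383  0.08833851  0.06660505]
A-137.0 [-4, -1, -3] 0.09
A-135.0 [-8, -1, -2] 0.05
A-133.0 [-13, -1, -2] 0.02
A-131.0 [-17, -1, -1] -0.02
A-129.0 [-22, -1, -1] -0.05
A-127.0 [-26, -1, 0] -0.09
A-125.0 [-30, -1, 0] -0.12
A-123.0 [-35, -1, 0] -0.16
A-121.0 [-39, -1, 0] -0.19
A-119.0 [-43, -1, -1] -0.23
A-117.0 [-48, -1, -1] -0.26
A-115.0 [-52, -1, -2] -0.3
A-113.0 [-57, -1, -3] -0.33
A-111.0 [-61, -1, -4] -0.37
A-109.0 [-65, -1, -5] -0.4
A-107.0 [-69, -1, -6] -0.44
A-105.0 [-73, -1, -7] -0.47
A-103.0 [-78, -1, -9] -0.51
```

```bash
python3 -m jog '[[[-4,0,-2],0],[[-8,0,-2],0],[[-11,0,-2],0],[[-13,0,-2],0],[[-15,0,-1],0],[[-17,0,-1],-0.02],[[-20,0,-1],-0.04],[[-23,0,-1],-0.06],[[-26,0,0],-0.09],[[-29,0,0],-0.11],[[-32,0,0],-0.14],[[-35,0,0],-0.16],[[-38,0,0],-0.18],[[-40,0,0],-0.20],[[-40,0,0],-0.20]]'
python3 - <<'E'
from arc import *
print(get_obs()["contact_force"])
c=cam("wrist"); cv2.imwrite("pics/wrist3.png",c["img"][:,:,::-1])
c=cam("top"); cv2.imwrite("pics/top3.png",cv2.resize(c["img"][150:270,260:420,::-1],None,fx=5,fy=5,interpolation=cv2.INTER_CUBIC))
arc([.577,-.1035],.125,-.0165,.043,-121,-97,12)
E
```

```text
t: 3.62
eef_pos: [0.5016, -0.2024, 0.0443]
tool_rot: [0.185, -0.186, -0.682, 0.682]
contact_force: [-0.1, 0.4, -0.6]
gripper_width: 0.004
[-0.1045467   0.42491346 -0.63713728]
A-121.0 [2, 1, 1] 0.01
A-119.0 [-2, 1, 2] -0.03
A-117.0 [-6, 1, 2] -0.06
A-115.0 [-11, 1, 3] -0.1
A-113.0 [-15, 1, 3] -0.13
A-111.0 [-19, 1, 3] -0.17
A-109.0 [-24, 1, 2] -0.2
A-107.0 [-28, 1, 2] -0.24
A-105.0 [-33, 1, 1] -0.27
A-103.0 [-37, 1, 1] -0.31
A-101.0 [-41, 1, 0] -0.34
A-99.0 [-46, 1, -1] -0.38
A-97.0 [-50, 1, -2] -0.41
```

View pics/wrist3.png

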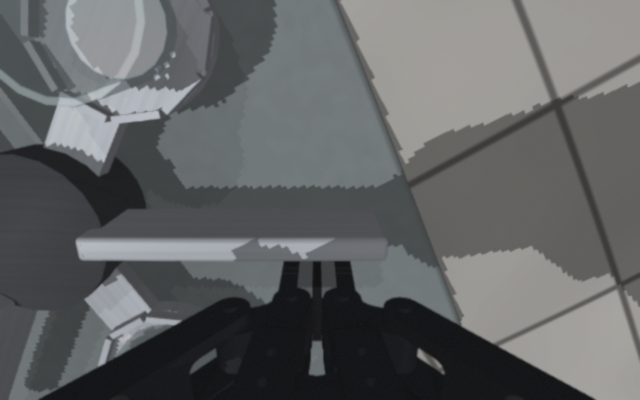

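View pics/top3.png

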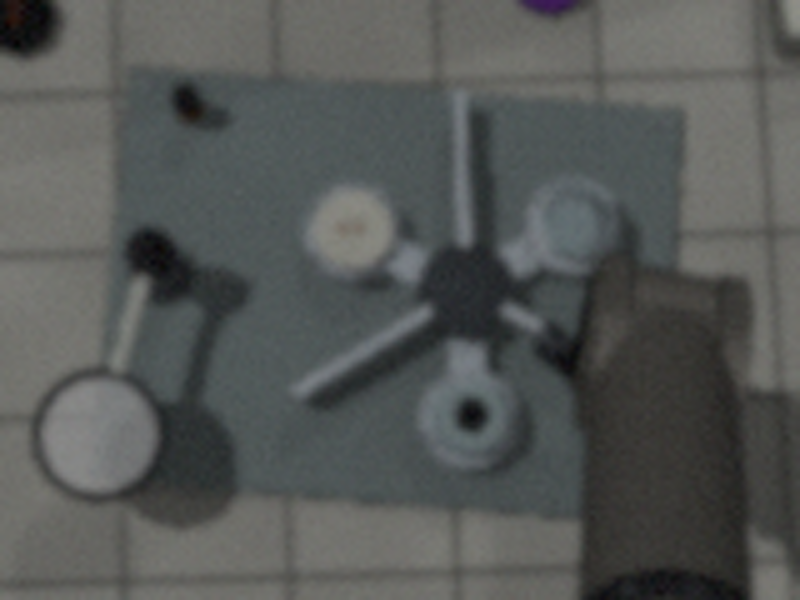

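```bash
python3 -m jog '[[[-2,0,1],-0.03],[[-5,0,1],-0.05],[[-8,0,1],-0.08],[[-11,0,2],-0.1],[[-14,0,2],-0.12],[[-17,0,2],-0.15],[[-20,0,2],-0.17],[[-23,0,2],-0.19],[[-26,0,1],-0.22],[[-29,0,1],-0.24],[[-32,0,1],-0.26],[[-34,0,0],-0.28],[[-36,0,0],-0.29],[[-36,0,0],-0.29]]'
python3 - <<'E'
from arc import *
print(get_obs()["contact_force"])
c=cam("top"); cv2.imwrite("pics/top4.png",cv2.resize(c["img"][150:270,260:420,::-1],None,fx=5,fy=5,interpolation=cv2.INTER_CUBIC))
E
```

```text
t: 4.88
eef_pos: [0.5327, -0.2204, 0.0444]
tool_rot: [0.085, -0.085, -0.702, 0.702]
contact_force: [0.9, 0.1, 0.4]
gripper_width: 0.001
[0.92833448 0.12530713 0.35376085]
```

View pics/top4.png

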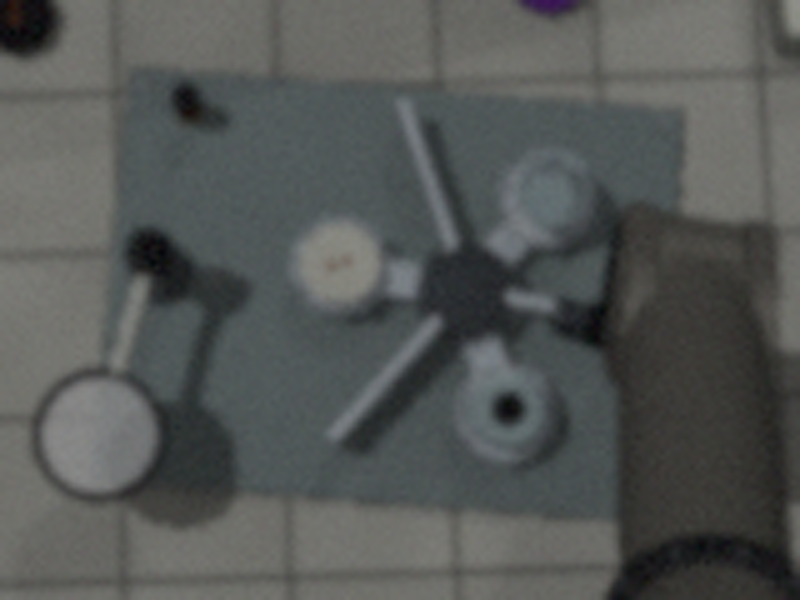

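Run:
```python
from arc import *
c=cam("top"); f=lambda x,y,z: onz(c,260+(x+.5)/5-.5,150+(y+.5)/5-.5,z)[:2]
def ang(v): return np.degrees(np.arctan2(v[1],v[0]))
h=np.array([.577,-.1035])
for k,p,o in(("sa",(404,101,.065),60),("sb",(335,437,.065),-60),("dish",(338,262,.056),0),("post",(147,246,.127),0)):
    w=f(*p); print(k,w,np.hypot(*(w-h)),ang(w-h)+o)
a,b=f(404,101,.065),f(335,437,.065); print("sa-sb chord",ang(a-b)+90, np.hypot(*(a-b)))
arc(h,.125,-.0165,.043,-107,-95,12)
```

```text
sa [ 0.71897573 -0.06094748] 0.1482154639217007 76.68436015130283
sb [ 0.47017453 -0.00165311] 0.1475956360255138 76.36672410591072
dish [ 0.60039226 -0.00786938] 0.09845005901876333 76.25475108552871
post [0.60582331 0.12798185] 0.2332694383337956 82.90226098388875
sa-sb chord 76.59530014450219 0.2557691541887108
A-107.0 [8, 1, 0] 0.05
A-106.0 [6, 1, 0] 0.04
A-105.0 [4, 1, 1] 0.02
A-104.0 [2, 1, 1] 0.0
A-103.0 [-1, 1, 1] -0.02
A-102.0 [-3, 1, 1] -0.03
A-101.0 [-5, 1, 2] -0.05
A-100.0 [-7, 1, 2] -0.07
A-99.0 [-9, 1, 2] -0.09
A-98.0 [-12, 1, 2] -0.1
A-97.0 [-14, 1, 2] -0.12
A-96.0 [-16, 1, 2] -0.14
A-95.0 [-18, 1, 2] -0.16
```

```bash
python3 -m jog '[[[-2,0,1],-0.02],[[-4,0,1],-0.03],[[-6,0,1],-0.05],[[-8,0,2],-0.06],[[-10,0,2],-0.08],[[-11,0,2],-0.09],[[-11,0,2],-0.09],[[0,0,2],-0.09],[[10,0,2],-0.09],[[10,-20,2],-0.09],[[10,-60,2],-0.09],[[10,-100,2],-0.09],[[10,-140,2],-0.09],[[10,-180,2],-0.09],[[10,-220,2],-0.09],[[10,-240,2],-0.09],[[10,-240,2],-0.09]]'
python3 - <<'E'
from h import *
c=cam("wrist"); cv2.imwrite("pics/wrist5.png",c["img"][:,:,::-1])
p,R,o=tool(); print(R.round(3),o["q"])
cp=-c["R"].T@c["t"]; print("cam pos",cp, "rel tcp in tool",R.T@(cp-p), "axis",c["R"][2])
to([.58,.0,.30],83)
E
```

```text
t: 6.4
eef_pos: [0.5243, -0.2205, 0.2903]
tool_rot: [0.05, -0.057, -0.704, 0.706]
contact_force: [0.2, 0.6, -0.0]
gripper_width: 0.004
[[-0.988  0.006 -0.152]
 [ 0.152 -0.002 -0.988]
 [-0.006 -1.     0.001]] [ 0.42539102  0.25574192 -0.16628254  1.7457701   0.0467032   1.13788788
 -1.47813975]
cam pos [ 0.60012085 -0.23137111  0.43278881] rel tcp in tool [-0.0787499  -0.14506376 -0.00039911] axis [-0.28843609  0.04250502 -0.95655525]
shift [ -23.   -12.9 -226.2] turn 1.541
```

View pics/wrist5.png

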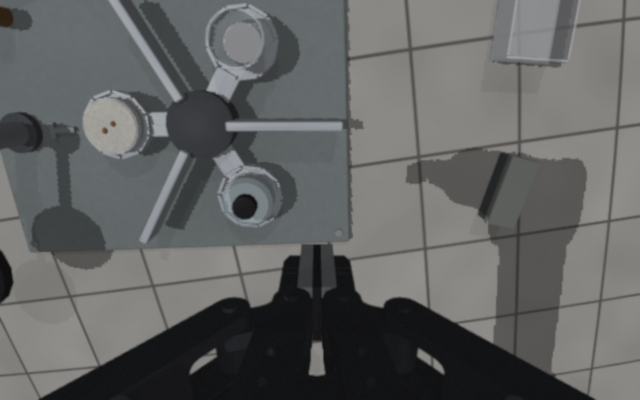

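```bash
python3 -m jog '[[[0,-10,-30],0],[[0,-20,-60],0],[[0,-30,-90],0],[[0,-35,-110],0],[[0,-40,-120],0],[[0,-40,-120],0],[[0,-40,-120],0]]'
python3 - <<'E'
from h import *
c=cam("wrist"); cv2.imwrite("pics/wrist6.png",c["img"][:,:,::-1])
np.savez("w6.npz",**{k:v for k,v in c.items()})
cv2.imwrite("pics/wrist6b.png",cv2.resize(c["img"][60:260,60:340,::-1],None,fx=2.8,fy=2.8,interpolation=cv2.INTER_CUBIC))
E
```

```text
t: 7.03
eef_pos: [0.5396, -0.102, 0.3234]
tool_rot: [0.054, -0.053, -0.705, 0.705]
contact_force: [0.4, -0.8, 1.0]
gripper_width: -0.001
```

View pics/wrist6.png

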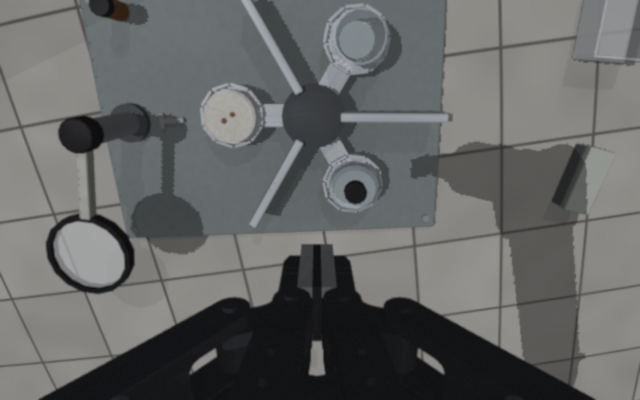

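View pics/wrist6b.png

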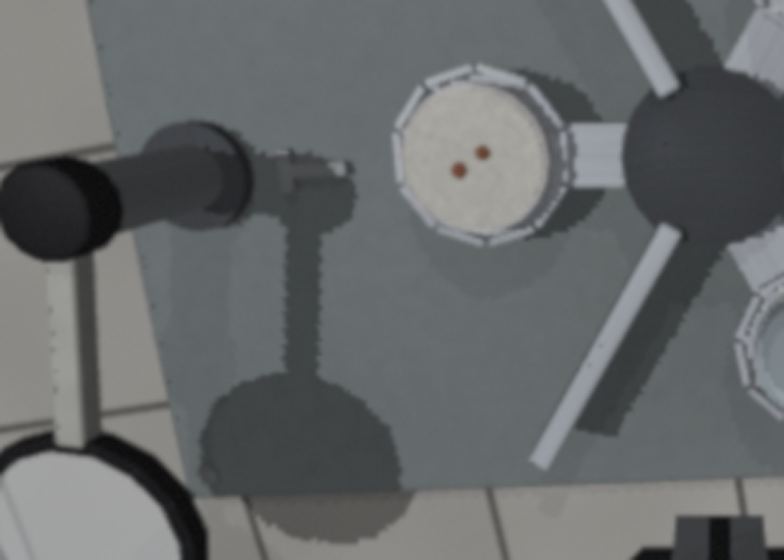

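```bash
cat > m6.py <<'E'
from h import *
c=dict(np.load("w6.npz")); c={k:(v if v.ndim else float(v)) for k,v in c.items()}
F=lambda u,v,z: onz(c,u,v,z)[:2]
Z=lambda x,y: (60+(x+.5)/2.8-.5, 60+(y+.5)/2.8-.5)
ang=lambda v: np.degrees(np.arctan2(v[1],v[0]))
sc=F(452,117.5,.065); sb=F(*Z(540,466),.065); dish=F(*Z(474,158),.056)
print("sc",sc,"sb",sb,"chord",np.hypot(*(sc-sb)))
# hub from two tips: isoceles, apex angle 120, third side from chord
m=(sc+sb)/2; d=sc-sb; L=np.hypot(*d); u=d/L
n=np.array([-u[1],u[0]]); n=n if n@(dish-m)>0 or True else -n
for s in(1,-1):
    h=m+s*n*L/2/np.tan(np.radians(60)); print("hubcand",h)
for nm,p in dict(Ttip=(*Z(347,168),.018),Tbar=(*Z(288,171),.018),post=(*Z(60,207),.127),postbase=(*Z(196,175),.014)).items(): print(nm,F(*p))
print("hubdome",F(312,116,.06),"dish",dish)
print("bottom edge",ang(F(*Z(480,480),.012)-F(*Z(200,497),.012)))
E
python3 m6.py
```

```text
sc [ 0.55545837 -0.25557301] sb [ 0.46246774 -0.01182557] chord 0.26088324685325365
hubcand [ 0.57932688 -0.10685521]
hubcand [ 0.43859923 -0.16054337]
Ttip [0.59627946 0.05550016]
Tbar [0.59926649 0.08194848]
post [0.60486513 0.11633675]
postbase [0.60422803 0.12569819]
hubdome [ 0.57967337 -0.102875  ] dish [ 0.59370339 -0.01065886]
bottom edge -94.85735191899703
```

Run:
```python
from arc import *
h=[.577,-.1035]
arc(h,.125,-.032,.29,-99,-98,1);arc(h,.125,-.032,.043,-99,-98,1)
arc(h,.125,-.0165,.043,-100,-96,8)
```

```text
A-99.0 [-5, 33, 120] 0.0
A-98.0 [-7, 33, 120] -0.01
A-99.0 [-5, 280, 119] 0.0
A-98.0 [-8, 280, 120] -0.01
A-100.0 [-19, 280, 119] 0.02
A-99.5 [-20, 280, 119] 0.01
A-99.0 [-21, 280, 119] 0.0
A-98.5 [-22, 280, 120] -0.01
A-98.0 [-23, 280, 120] -0.01
A-97.5 [-24, 280, 120] -0.02
A-97.0 [-25, 280, 120] -0.03
A-96.5 [-26, 280, 120] -0.04
A-96.0 [-27, 280, 120] -0.05
```

```bash
python3 -m jog '[[[-2,10,30],0],[[-2,20,60],0],[[-2,30,90],0],[[-2,40,110],0],[[-2,60,119],0],[[-2,100,119],0],[[-2,140,119],0],[[-2,180,119],0],[[-2,220,119],0],[[-2,255,119],0],[[-2,275,119],0],[[-2,280,119],0],[[-2,280,119],0],[[-6,280,119],0]]'
python3 - <<'E'
from arc import *
h=[.577,-.1035]
print(get_obs()["contact_force"])
arc(h,.125,-.0165,.043,-100,-96,8)
E
```

```text
t: 8.25
eef_pos: [0.5274, -0.221, 0.0448]
tool_rot: [0.055, -0.054, -0.705, 0.705]
contact_force: [-0.2, 0.1, 0.2]
gripper_width: -0.003
[-0.17075389  0.07809286  0.17446641]
A-100.0 [-12, 2, 1] 0.02
A-99.5 [-13, 2, 1] 0.01
A-99.0 [-14, 2, 1] 0.0
A-98.5 [-15, 2, 1] -0.01
A-98.0 [-16, 2, 1] -0.01
A-97.5 [-17, 2, 2] -0.02
A-97.0 [-18, 2, 2] -0.03
A-96.5 [-20, 2, 2] -0.04
A-96.0 [-21, 2, 2] -0.05
```

```bash
python3 -m jog '[[[-4,0,1],0],[[-8,0,1],0],[[-11,0,1],0],[[-13,0,1],0],[[-15,0,1],-0.01],[[-17,0,1],-0.02],[[-18.5,0,2],-0.03],[[-19.5,0,2],-0.04],[[-19.5,0,2],-0.04],[[-10,0,2],-0.04],[[2,0,2],-0.04],[[2,-20,2],-0.04],[[2,-60,2],-0.04],[[2,-100,2],-0.04],[[2,-140,2],-0.04],[[2,-180,2],-0.04],[[2,-220,2],-0.04],[[2,-260,2],-0.04],[[2,-280,2],-0.04],[[2,-280,2],-0.04]]'; python3 -m jog '[[[0,0,-30],0],[[0,0,-60],0],[[0,0,-90],0],[[0,0,-110],0],[[0,0,-120],0],[[0,0,-120],0],[[0,0,-120],0]]'
python3 - <<'E'
from h import *
c=cam("wrist"); np.savez("w7.npz",**{k:v for k,v in c.items()})
im=cv2.resize(c["img"][:,:,::-1],None,fx=1.25,fy=1.25); cv2.imwrite("pics/wrist7.png",im)
cv2.imwrite("pics/wrist7b.png",cv2.resize(c["img"][60:260,60:340,::-1],None,fx=2.8,fy=2.8,interpolation=cv2.INTER_CUBIC))
cv2.imwrite("pics/wrist7c.png",cv2.resize(c["img"][80:150,280:480,::-1],None,fx=4,fy=4,interpolation=cv2.INTER_CUBIC))
E
```

```text
t: 9.92
eef_pos: [0.5275, -0.2221, 0.3302]
tool_rot: [0.036, -0.043, -0.705, 0.707]
contact_force: [0.6, -0.6, -0.0]
gripper_width: -0.003
t: 10.5
eef_pos: [0.5387, -0.103, 0.3238]
tool_rot: [0.04, -0.039, -0.706, 0.706]
contact_force: [0.4, -1.2, -0.6]
gripper_width: 0.003
```

View pics/wrist7b.png

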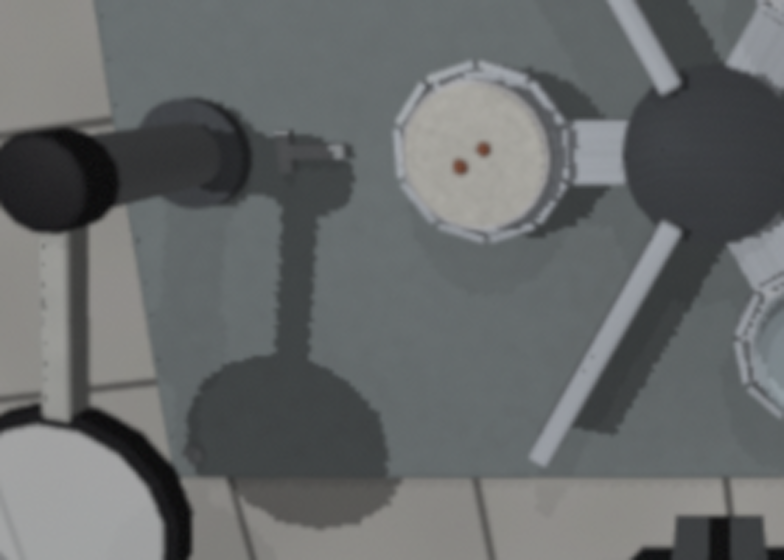

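View pics/wrist7c.png

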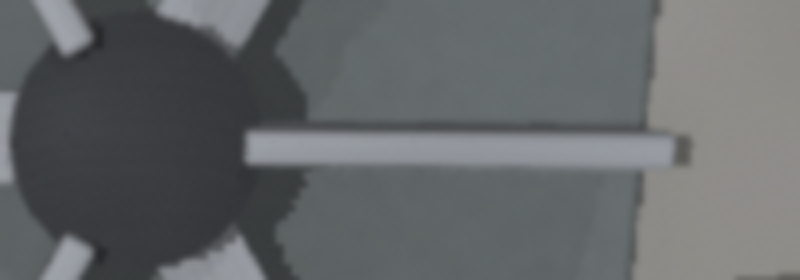

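Run:
```python
from h import *
c=dict(np.load("w7.npz")); c={k:(v if v.ndim else float(v)) for k,v in c.items()}
F=lambda u,v,z: onz(c,u,v,z)[:2]
Z=lambda x,y: (60+(x+.5)/2.8-.5, 60+(y+.5)/2.8-.5)
ang=lambda v: np.degrees(np.arctan2(v[1],v[0]))
sc=F(448.5,116.9,.065); sb=F(*Z(540,461),.065); sc0=F(280+246/4,80+148/4,.065); dish=F(*Z(475,156),.056)
sb0=F(*Z(672,231),.065)
print("spoke dirs -> dish angle", ang(sc-sc0)+180, ang(sb-sb0)-60)
d=sc-sb; L=np.hypot(*d); n=np.array([-d[1],d[0]])/L; h=(sc+sb)/2+n*L/2/np.tan(np.radians(60))
dome=F(313,115.3,.06); print(L,"hub",h,"dome",dome)
for H in (h,dome,(h+dome)/2):
  print("wheel",round(ang(sc-H)+180,2),round(ang(sb-H)-60,2),"dish",round(ang(dish-H),2),1000*np.hypot(*(dish-H)),
   {k:(round(ang(F(*p)-H),2),round(1000*np.hypot(*(F(*p)-H)))) for k,p in dict(Ttip=(*Z(343,151),.018),Tbar=(*Z(286,152),.018),post=(*Z(55,181),.127),pb=(*Z(194,152),.014)).items()})
```

```text
spoke dirs -> dish angle 83.79597287498157 83.0955538459398
0.2567103421563455 hub [ 0.5791125  -0.10498381] dome [ 0.57948206 -0.10356133]
wheel 83.29 83.29 dish 83.49 95.47946311767214 {'Ttip': (np.float64(83.82), 163), 'Tbar': (np.float64(83.84), 188), 'post': (np.float64(83.59), 223), 'pb': (np.float64(83.75), 232)}
wheel 83.21 83.82 dish 83.62 94.02448854296415 {'Ttip': (np.float64(83.9), 161), 'Tbar': (np.float64(83.91), 187), 'post': (np.float64(83.64), 222), 'pb': (np.float64(83.8), 230)}
wheel 83.25 83.55 dish 83.55 94.75191901527674 {'Ttip': (np.float64(83.86), 162), 'Tbar': (np.float64(83.87), 188), 'post': (np.float64(83.62), 223), 'pb': (np.float64(83.78), 231)}
```

Run:
```python
from arc import *
P=[.606,.1275]
print(tool()[2]["q"])
arc(P,.062,-.033,.25,163.3,164,1)
arc(P,.062,-.033,.104,163.3,164,1)
```

```text
[ 0.2909741   0.20637746 -0.25236235  1.72777982  0.05563071  1.21504336
 -1.66064578]
A163.3 [15, 74, -281] -1.39
A164.0 [15, 74, -280] -1.41
A163.3 [15, 220, -281] -1.39
A164.0 [15, 220, -281] -1.41
```

```bash
python3 -m jog '[[[1,0,-25],-0.1],[[2,0,-50],-0.2],[[3,0,-75],-0.3],[[5,0,-100],-0.4],[[6,10,-125],-0.5],[[8,20,-150],-0.6],[[9,30,-175],-0.7],[[10,40,-200],-0.8],[[12,50,-225],-0.9],[[13,60,-250],-1.0],[[14,70,-270],-1.1],[[15,74,-281],-1.2],[[15,74,-281],-1.3],[[15,74,-281],-1.39],[[15,74,-281],-1.39],[[15,74,-281],-1.39]]'
python3 - <<'E'
from arc import *
P=[.606,.1275]
print(tool()[2]["q"]); print(tool()[1].round(2))
arc(P,.062,-.033,.104,163.3,164,1)
c=cam("wrist"); cv2.imwrite("pics/wrist8.png",c["img"][:,:,::-1])
c=cam("top"); cv2.imwrite("pics/top8.png",cv2.resize(c["img"][150:270,260:420,::-1],None,fx=5,fy=5,interpolation=cv2.INTER_CUBIC))
E
```

```text
t: 11.88
eef_pos: [0.5565, 0.1768, 0.2499]
tool_rot: [-0.42, 0.42, -0.569, 0.569]
contact_force: [-0.7, -0.2, -0.8]
gripper_width: 0.003
[ 0.05060327  0.37154992 -0.59512229  1.7264934   0.22926438  1.11420511
 -0.91345424]
[[-0.29 -0.    0.96]
 [-0.96 -0.   -0.29]
 [ 0.   -1.   -0.  ]]
A163.3 [0, 146, 0] -0.01
A164.0 [1, 146, -1] -0.02
```

View pics/wrist8.png

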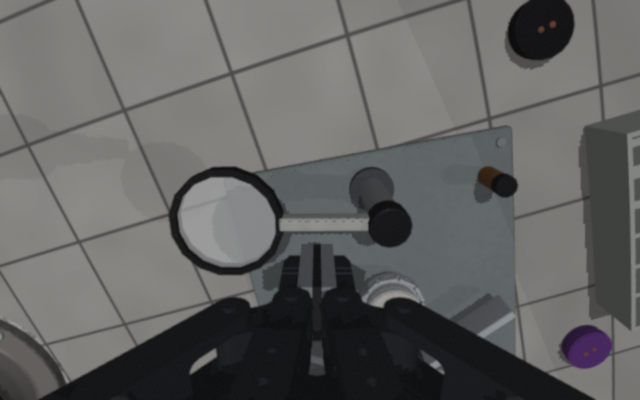

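View pics/top8.png

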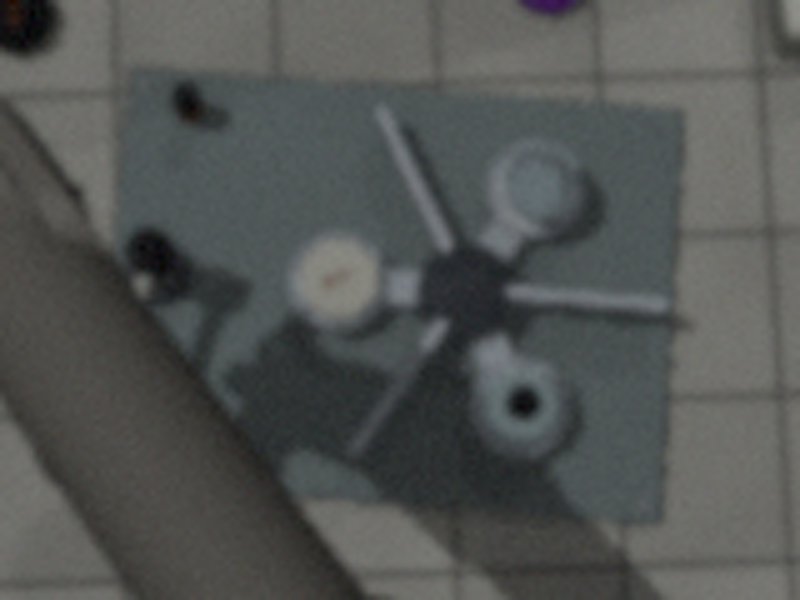

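Run:
```python
from arc import *
c=cam("wrist")
for u,v,z in((323,224,.119),(228,220,.118),(390,224,.127),(285,223,.119),(365,224,.119)): print(u,v,onz(c,u,v,z))
p,R,o=tool(); print(p, proj(c,[p]))
P=[.606,.1275]; arc(P,.062,-.033,.104,163.3,164,1)
```

```text
323 224 [0.55177907 0.14219023 0.119     ]
228 220 [0.47815457 0.16808774 0.118     ]
390 224 [0.60359529 0.12961681 0.127     ]
285 223 [0.52231959 0.15218946 0.119     ]
365 224 [0.58467257 0.13202094 0.119     ]
[0.55609015 0.17777467 0.25029729] [[314.37115755 263.94776846]]
A163.3 [1, 146, 0] -0.01
A164.0 [2, 146, 0] -0.02
```

```bash
python3 -m jog '[[[0,35,0],0],[[0,70,0],0],[[0,100,0],0],[[0,125,0],0],[[0,140,0],0],[[0,146,0],0],[[0,146,0],0]]'
python3 - <<'E'
from arc import *
print(get_obs()["contact_force"])
P=[.606,.1275]; arc(P,.062,-.018,.104,155.3,263.3,27)
c=cam("wrist"); cv2.imwrite("pics/wrist9.png",c["img"][:,:,::-1])
c=cam("scene"); cv2.imwrite("pics/scene9.png",cv2.resize(c["img"][140:280,220:440,::-1],None,fx=3.6,fy=3.6,interpolation=cv2.INTER_CUBIC))
E
```

```text
t: 12.62
eef_pos: [0.555, 0.1782, 0.103]
tool_rot: [0.42, -0.422, 0.568, -0.568]
contact_force: [0.1, 0.1, 0.1]
gripper_width: -0.0
[0.14263084 0.13092764 0.11474784]
A155.3 [7, -1, 5] 0.14
A159.3 [12, -1, 3] 0.07
A163.3 [16, -1, 1] -0.0
A167.3 [20, -1, 0] -0.07
A171.3 [25, -1, 0] -0.14
A175.3 [29, -1, -1] -0.21
A179.3 [34, -1, -1] -0.28
A183.3 [38, -1, -1] -0.35
A187.3 [43, -1, 0] -0.42
A191.3 [47, -1, 0] -0.49
A195.3 [52, -1, 1] -0.56
A199.3 [56, -1, 3] -0.63
A203.3 [60, -1, 4] -0.7
A207.3 [64, -1, 6] -0.77
A211.3 [68, -1, 9] -0.84
A215.3 [72, -1, 11] -0.91
A219.3 [75, -1, 14] -0.98
A223.3 [79, -1, 17] -1.05
A227.3 [82, -1, 20] -1.12
A231.3 [85, -1, 24] -1.19
A235.3 [87, -1, 27] -1.26
A239.3 [90, -1, 31] -1.33
A243.3 [92, -1, 35] -1.4
A247.3 [94, -1, 39] -1.47
A251.3 [95, -1, 43] -1.54
A255.3 [96, -1, 48] 1.53
A259.3 [97, -1, 52] 1.46
A263.3 [98, -1, 57] 1.39
```

View pics/wrist9.png

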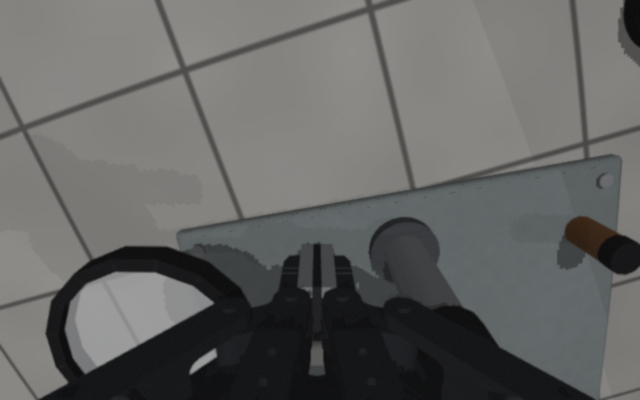

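View pics/scene9.png

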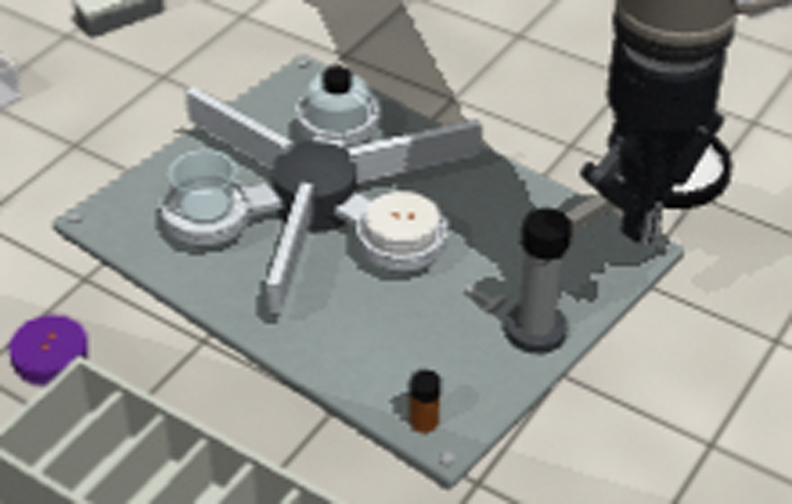

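Run:
```python
from arc import *
c=cam("scene"); p,R,o=tool(); D=c["depth"]
for v in range(176,208,2):
  row=[]
  for u in range(380,424,3):
    d=D[v,u]
    if d==0: row.append("  .  ");continue
    oo,dr=ray(c,u,v); q=R.T@(oo+dr*d-p)*1000
    row.append("%4d,%4d"%(q[2],q[1]) if abs(q[0])<40 and q[1]>-130 and q[1]<15 and abs(q[2])<70 else "  .  ")
  print(v," ".join(row))
```

```text
176   .     .     .     .     38,-118   37,-122   28,-119   20,-117   27,-129   20,-128  -10,-105  -41, -81  -43, -84   .     .  
178   .     .     .     42,-111   36,-111   37,-117   28,-114   19,-111    4,-102   -6, -97  -11, -98  -39, -77  -45, -77   .     .  
180   .     .     .     43,-106   40,-109   37,-112   27,-107   18,-104   16,-108   -6, -91   -9, -93  -37, -73  -46, -70   .     .  
182   .     .     .     46,-103   42,-104   35,-104   27,-102   19, -99   14,-100   -4, -87  -13, -84  -36, -68   .     .     .  
184   .     .     .     48, -99   40, -97   35, -98   22, -91   19, -94   11, -91   -5, -80  -13, -78  -34, -64   .     .     .  
186   .     58, -92   53, -93   50, -96   16, -66   30, -87   24, -87   18, -86    9, -84   -5, -74  -26, -60   .     .     .     .  
188   .     62, -90   58, -92   51, -90   38, -83   15, -65   21, -77   18, -81    5, -73   -5, -68  -26, -53   .     .     .     .  
190   .     59, -81   62, -91   58, -92   43, -83    7, -50   16, -67   18, -74    5, -68  -19, -49  -24, -49   .     .     .     .  
192   .     .     57, -79   59, -88   46
[... 221 characters left out ...]
 .     .  
196   .     .      8, -12    0, -10   42, -64   32, -59   16, -48    7, -45  -38,  -3  -43,  -4  -49,  -5  -57,  -3  -65,  -2   .     .  
198   .     21, -13    8,  -7   -1,  -2   .     29, -50   10, -35    3, -34   .     .     .     .     .     .     .  
200   32, -12   23,  -9   .     .     .     15, -28   10, -30    0, -25   .     .     .     .     .     .     .  
202   33,  -7   .     .     .     .     14, -21    5, -18    0, -17   .     .     .     .     .     .     .  
204   .     .     .     .     .     12, -12    6, -12    0, -11   .     .     .     .     .     .     .  
206   .     .     .     .     .      7,   0    6,  -6   -2,  -2   .     .     .     .     .     .     .
```

```bash
python3 -m jog '[[[5,-1,0],0],[[9,-1,0],0],[[13,-1,0],0],[[16,-1,0],0],[[19,-1,0],-0.04],[[22,-1,0],-0.1],[[25,-1,0],-0.14],[[29,-1,-1],-0.21],[[34,-1,-1],-0.28],[[38,-1,-1],-0.35],[[43,-1,0],-0.42],[[47,-1,0],-0.49],[[52,-1,1],-0.56],[[56,-1,3],-0.63],[[60,-1,4],-0.7],[[64,-1,6],-0.77],[[66,-1,8],-0.81],[[66,-1,8],-0.81]]'
python3 - <<'E'
from arc import *
print(get_obs()["contact_force"],get_obs()["q"])
P=[.606,.1275]; arc(P,.062,-.018,.104,207.3,267.3,15)
c=cam("top"); cv2.imwrite("pics/top10.png",cv2.resize(c["img"][150:270,260:420,::-1],None,fx=5,fy=5,interpolation=cv2.INTER_CUBIC))
c=cam("scene"); cv2.imwrite("pics/scene10.png",cv2.resize(c["img"][140:280,220:440,::-1],None,fx=3.6,fy=3.6,interpolation=cv2.INTER_CUBIC))
E
```

```text
t: 14.27
eef_pos: [0.5443, 0.1123, 0.1053]
tool_rot: [-0.611, 0.611, -0.356, 0.356]
contact_force: [-0.2, 0.2, 0.3]
gripper_width: 0.001
[-0.20565443  0.24204055  0.3370301 ] [ 0.24762222  0.54364685 -0.72909944  1.91379803  0.47131471  0.86216568
 -0.20846938]
A207.3 [-3, 1, 0] 0.04
A211.3 [1, 1, -1] -0.03
A215.3 [5, 1, -2] -0.1
A219.3 [10, 1, -3] -0.17
A223.3 [14, 1, -3] -0.24
A227.3 [19, 1, -3] -0.31
A231.3 [23, 1, -3] -0.38
A235.3 [28, 1, -2] -0.45
A239.3 [32, 1, -2] -0.52
A243.3 [37, 1, 0] -0.59
A247.3 [41, 1, 1] -0.66
A251.3 [45, 1, 3] -0.73
A255.3 [49, 1, 5] -0.8
A259.3 [53, 1, 7] -0.87
A263.3 [57, 1, 10] -0.94
A267.3 [60, 1, 13] -1.01
```

View pics/scene10.png

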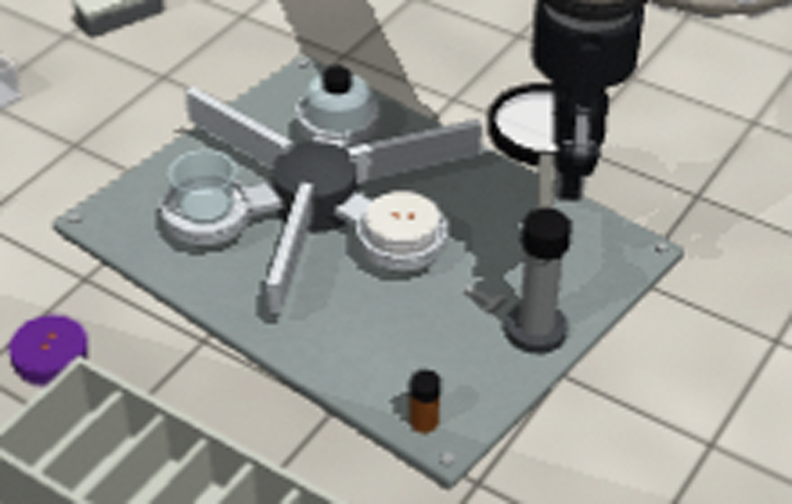

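View pics/top10.png

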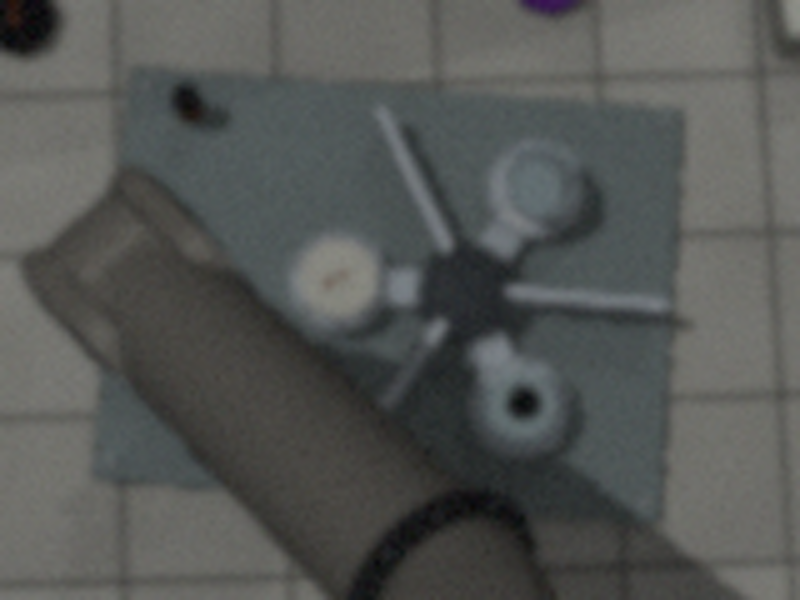

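```bash
python3 -m jog '[[[3,0,-1],-0.06],[[6,0,-2],-0.11],[[10,0,-3],-0.17],[[14,0,-3],-0.24],[[19,0,-3],-0.31],[[23,0,-3],-0.38],[[28,0,-2],-0.45],[[32,0,-2],-0.52],[[36,0,0],-0.58],[[39,0,1],-0.63],[[42,0,2],-0.68],[[45,0,3],-0.73],[[47,0,4],-0.76],[[49,0,5],-0.8],[[49,0,5],-0.8]]'
python3 - <<'E'
from arc import *
print(get_obs()["contact_force"],get_obs()["q"])
P=[.606,.1275]; arc(P,.062,-.018,.104,249.3,269.3,10)
c=cam("scene"); cv2.imwrite("pics/scene11.png",cv2.resize(c["img"][140:280,220:440,::-1],None,fx=3.6,fy=3.6,interpolation=cv2.INTER_CUBIC))
E
```

```text
t: 15.62
eef_pos: [0.5729, 0.0734, 0.1052]
tool_rot: [0.702, -0.701, 0.089, -0.089]
contact_force: [-0.6, 0.1, 0.2]
gripper_width: -0.001
[-0.64495098  0.12831583  0.15101274] [ 0.42682895  0.63820562 -0.89609304  1.85552895  0.60904118  0.94858345
  0.57050201]
A249.3 [-6, 1, 1] 0.11
A251.3 [-4, 1, 0] 0.07
A253.3 [-2, 1, -1] 0.04
A255.3 [0, 1, -1] 0.0
A257.3 [2, 1, -2] -0.03
A259.3 [5, 1, -2] -0.07
A261.3 [7, 1, -3] -0.1
A263.3 [9, 1, -3] -0.14
A265.3 [11, 1, -3] -0.17
A267.3 [14, 1, -4] -0.21
A269.3 [16, 1, -4] -0.24
```

View pics/scene11.png

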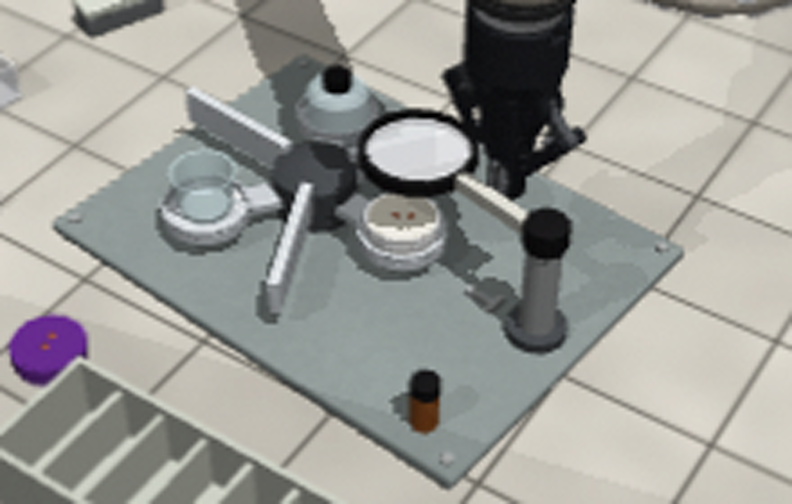

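```bash
python3 -m jog '[[[2,0,-1],-0.03],[[4,0,-1],-0.06],[[6,0,-2],-0.09],[[7,0,-2],-0.11],[[8,0,-2],-0.13],[[8,0,-2],-0.13]]'; python3 -m jog '[[[0.5,0,0],0],[[1,0,0],0],[[1,0,0],0]]';python3 -m jog '[[[0.5,0,0],0],[[1,0,0],0],[[1,0,0],0]]'
python3 - <<'E'
from arc import *
P=[.606,.1275]; arc(P,.062,-.018,.104,261.3,269.3,4)
c=cam("scene")
g=lambda x,y,z: onz(c,220+(x+.5)/3.6-.5,140+(y+.5)/3.6-.5,z)
cv2.imwrite("pics/scene12.png",cv2.resize(c["img"][140:280,220:440,::-1],None,fx=3.6,fy=3.6,interpolation=cv2.INTER_CUBIC))
E
```

```text
t: 16.17
eef_pos: [0.5795, 0.0693, 0.1052]
tool_rot: [-0.706, 0.706, -0.044, 0.043]
contact_force: [-4.1, 0.3, 2.3]
gripper_width: -0.002
t: 16.42
eef_pos: [0.5795, 0.0693, 0.1052]
tool_rot: [-0.705, 0.706, -0.045, 0.043]
contact_force: [-6.9, 0.2, 4.0]
gripper_width: -0.001
t: 16.67
eef_pos: [0.5796, 0.0693, 0.1051]
tool_rot: [-0.705, 0.706, -0.045, 0.042]
contact_force: [-10.4, -0.8, 7.8]
gripper_width: 0.001
A261.3 [-1, 1, 0] 0.03
A263.3 [1, 1, -1] -0.01
A265.3 [4, 1, -2] -0.04
A267.3 [6, 1, -2] -0.08
A269.3 [8, 1, -3] -0.11
```

View pics/scene12.png

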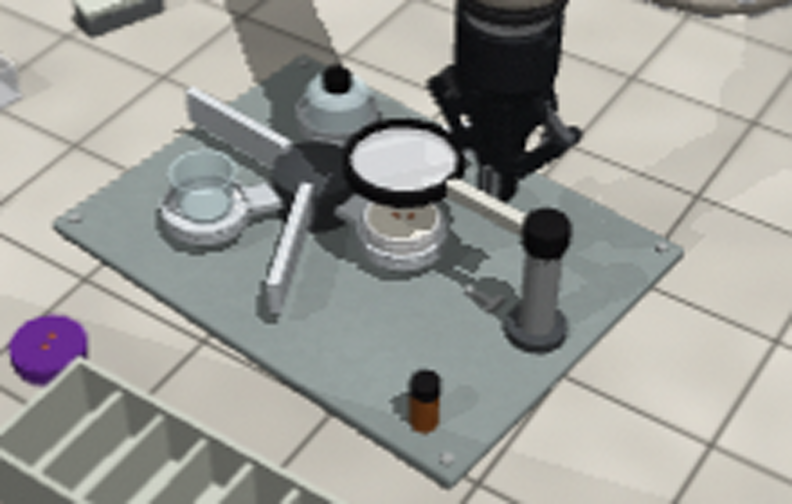

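```bash
python3 -m jog '[[[-3,0,0],0],[[-8,0,0],0],[[-16,0,0],0],[[-30,0,0],0],[[-40,0,0],0],[[-40,-30,0],0],[[-40,-70,0],0],[[-40,-110,0],0],[[-40,-150,0],0],[[-40,-190,0],0],[[-40,-220,0],0],[[-40,-220,0],0]]'
python3 - <<'E'
from arc import *
print(get_obs()["contact_force"],get_obs()["q"],tool()[1].round(2))
c=cam("wrist"); cv2.imwrite("pics/wrist13.png",c["img"][:,:,::-1])
to([.45,-.05,.33],-7)
E
```

```text
t: 17.72
eef_pos: [0.5448, 0.0758, 0.3319]
tool_rot: [0.706, -0.705, 0.04, -0.048]
contact_force: [0.5, 0.7, -0.2]
gripper_width: -0.001
[ 0.50102684  0.73889526 -0.23163386] [ 0.62907494  0.37242954 -1.12514463  1.68204637  0.35191033  1.29905133
  0.88415891] [[ 0.99  0.01  0.12]
 [-0.12  0.    0.99]
 [ 0.01 -1.    0.  ]]
shift [ -77.5   -2.  -135.5] turn -0.002
```

View pics/wrist13.png

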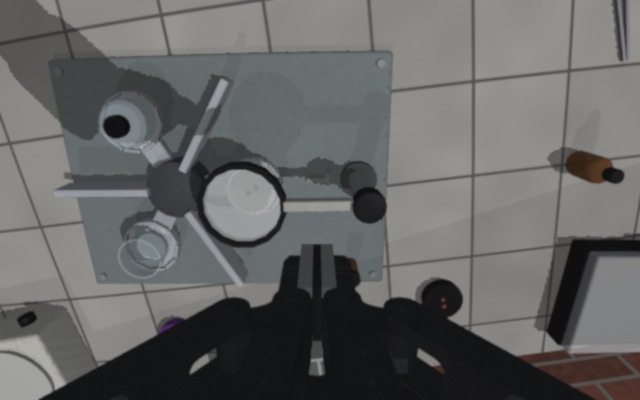

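Run:
```python
from arc import *
c=cam("wrist")
cv2.imwrite("pics/wrist14.png",cv2.resize(c["img"][60:290,40:400,::-1],None,fx=2.2,fy=2.2,interpolation=cv2.INTER_CUBIC))
t=cam("top"); cv2.imwrite("pics/top14.png",cv2.resize(t["img"][150:270,260:420,::-1],None,fx=5,fy=5,interpolation=cv2.INTER_CUBIC))
```

```text
(no output)
```

View pics/wrist14.png

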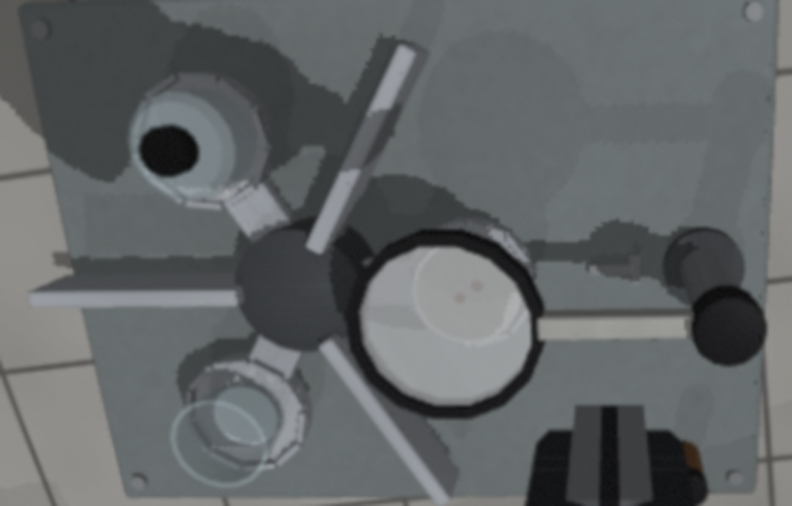

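View pics/top14.png

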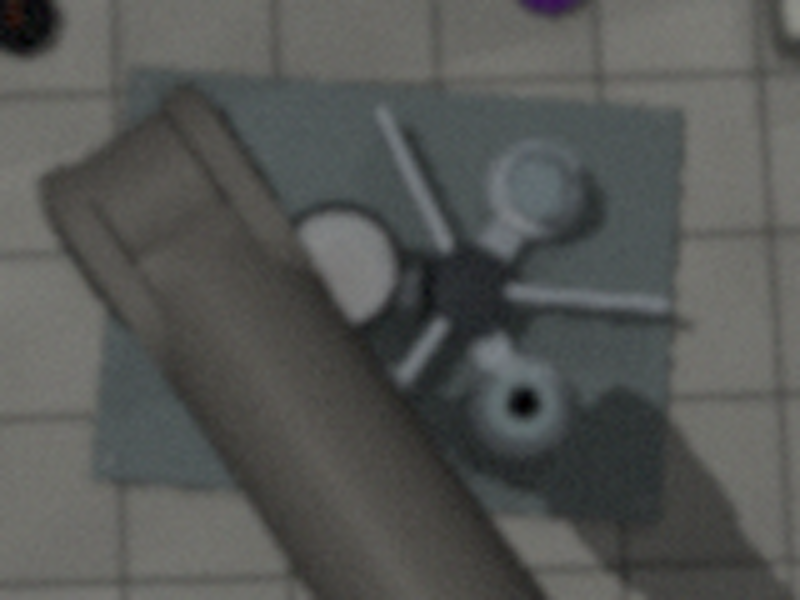

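Run:
```python
from arc import *
c=cam("wrist")
Z=lambda x,y,z: onz(c,40+(x+.5)/2.2-.5,60+(y+.5)/2.2-.5,z)[:2]
ang=lambda v: np.degrees(np.arctan2(v[1],v[0]))
lens=Z(448,322,.115); dish=Z(472,293,.056); post=Z(729,326,.127); s1=Z(32,298,.065); s2=Z(408,48,.065); s3=Z(443,498,.065)
h=(s1+s2+s3)/3
T1=Z(640,262,.018)
print("lens",lens,"dish",dish,"post",post,"hub",h)
print("lens-post",np.hypot(*(lens-post)),"lens-dish mm",(lens-dish)*1000)
print("r",[np.hypot(*(s-h)) for s in(s1,s2,s3)],"wheel",ang(s1-h)+180,ang(s2-h)-60,ang(s3-h)+60,"dish",ang(dish-h),np.hypot(*(dish-h)),"post",ang(post-h),"Tbar",ang(T1-h),"lens",ang(lens-h),"arm",ang(lens-post)+180)
```

```text
lens [ 0.58105785 -0.00806829] dish [ 0.58544813 -0.0072928 ] post [0.59504045 0.12213221] hub [ 0.57160738 -0.10225742]
lens-post 0.1309491594638508 lens-dish mm [-4.39028069 -0.77548498]
r [np.float64(0.14625139656329914), np.float64(0.14579150883837316), np.float64(0.14472409985270418)] wheel 83.58507336705051 82.99788439027995 83.44961898577094 dish 81.70773389325949 0.09596793070501253 post 84.03819535508156 Tbar 84.41554307203255 lens 84.2704029562972 arm 83.87033465333148
```

Run:
```python
from arc import *
to([.67,-.01,.36])
```

```text
shift [137.6 -36.1 -66.9] turn None
```

```bash
python3 -m jog '[[[25,-10,-10],0],[[50,-20,-25],0],[[75,-30,-40],0],[[100,-36,-50],0],[[125,-36,-60],0],[[135,-36,-66],0],[[138,-36,-67],0],[[138,-36,-67],0],[[138,-36,-67],0]]'
python3 - <<'E'
from arc import *
c=cam("wrist"); np.savez("w15.npz",**{k:v for k,v in c.items()})
cp=-c["R"].T@c["t"]; print("cam",cp,"nadir",proj(c,[cp-[0,0,.35]]), "q",get_obs()["q"])
cv2.imwrite("pics/wrist15.png",cv2.resize(c["img"][:,:,::-1],None,fx=1.25,fy=1.25,interpolation=cv2.INTER_CUBIC))
E
```

```text
t: 18.67
eef_pos: [0.6699, -0.0082, 0.3606]
tool_rot: [0.706, -0.706, 0.044, -0.042]
contact_force: [-0.4, 0.6, -0.1]
gripper_width: -0.004
cam [0.59436687 0.00149575 0.50237243] nadir [[316.59806894  80.66936494]] q [ 0.55343699  0.56852734 -1.01999998  1.34623276  0.47809806  1.48442799
  1.01686534]
```

View pics/wrist15.png

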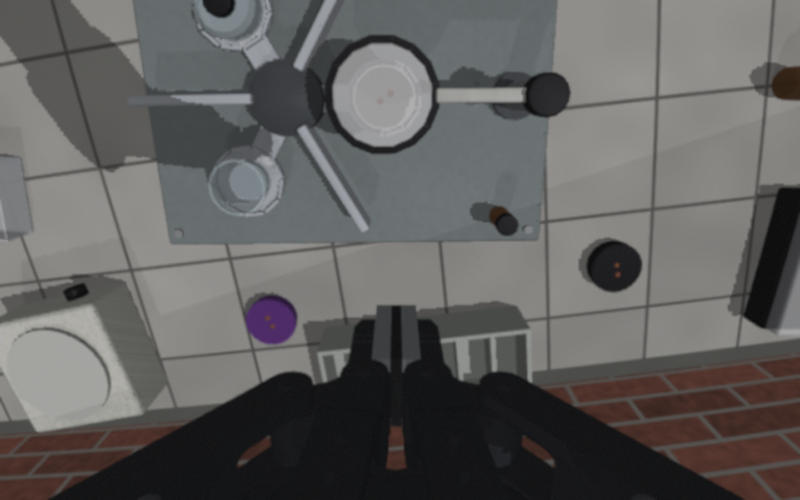

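Run:
```python
from h import *
c=dict(np.load("w15.npz")); c={k:(v if v.ndim else float(v)) for k,v in c.items()}
cv2.imwrite("pics/wrist15b.png",cv2.resize(c["img"][0:200,90:470,::-1],None,fx=2.1,fy=2.1,interpolation=cv2.INTER_CUBIC))
cv2.imwrite("pics/wrist15c.png",cv2.resize(c["img"][20:130,250:370,::-1],None,fx=5,fy=5,interpolation=cv2.INTER_CUBIC))
```

```text
(no output)
```

View pics/wrist15b.png

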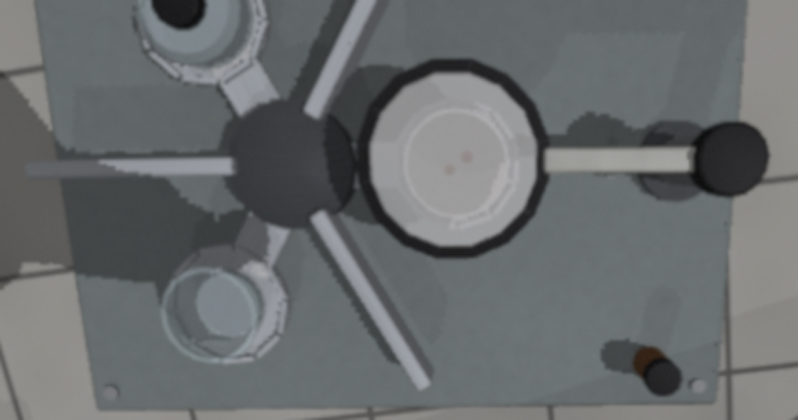

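View pics/wrist15c.png

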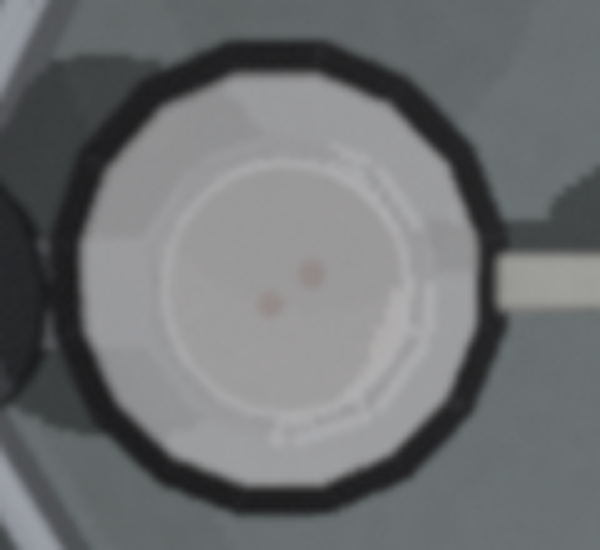

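Run:
```python
from h import *
c=dict(np.load("w15.npz")); c={k:(v if v.ndim else float(v)) for k,v in c.items()}
F=lambda x,y,z: onz(c,250+(x+.5)/5-.5,20+(y+.5)/5-.5,z)[:2]
G=lambda x,y,z: onz(c,90+(x+.5)/2.1-.5,(y+.5)/2.1-.5,z)[:2]
ang=lambda v: np.degrees(np.arctan2(v[1],v[0]))
lens=F(280,278,.115); dish=F(285,288,.056); post=G(731,159,.127); s1=G(28,170,.065); s3=G(425,384,.065)
d=s1-s3; L=np.hypot(*d); n=np.array([-d[1],d[0]])/L
h=(s1+s3)/2+n*L/2/np.tan(np.radians(60)); h2=(s1+s3)/2-n*L/2/np.tan(np.radians(60)); print(h,h2)
h=h if abs(h[0]-.577)<.02 else h2
print("lens",lens,"dish",dish,"diff mm",(lens-dish)*1000,"post",post,L)
print("wheel",ang(s1-h)+180,ang(s3-h)+60,"dish",ang(dish-h),np.hypot(*(dish-h)),"post",ang(post-h),"lens",ang(lens-h),np.hypot(*(lens-h)),"arm",ang(lens-post)+180)
```

```text
[ 0.69633591 -0.19090635] [ 0.577845   -0.10305403]
lens [ 0.58759316 -0.00907026] dish [ 0.58896786 -0.00979913] diff mm [-1.37469749  0.72886752] post [0.60365242 0.12280233] 0.2554885045704436
wheel 83.44577546688619 83.44577546688618 dish 83.19825499149783 0.09391588762638817 post 83.48138547686222 lens 84.07835883953298 0.09448796115824486 arm 83.05678904887296
```

```bash
python3 -c "
from station import *
print(get_obs()['t'],get_obs()['contact_force']); print(hand_in())"
```

```text
18.7167 [-0.91436817  0.71376327 -0.50134327]
the job is handed in; nothing more can be done
None
```

The flat dish now stands at the viewing place with the lens over it, and I handed the job in at 18.7 s with the arm clear above the scene.

- **Wheel:** I pushed one bare spoke with the closed fingertips, about 125 mm from the hub. It turned about 35° anticlockwise in two stages, with a check in between. In the last overhead picture the dish's cradle is at 83.4–83.5°, and the hub-to-post line at 83.5°.
- **Lens arm:** I pushed the bar about 60 mm from the post, anticlockwise until it stopped moving. The force rose to about 13 N at the stop, and I backed off and raised the hand clear.
- **Final check:** In the overhead view the lens centre and dish centre are about 1.5 mm apart. Nothing else appears to have moved in the pictures.

**Checks that disagreed:**
- **Dish offset:** One slanted wrist-camera view put the dish 4.4 mm from the lens centre. That view also placed the post and hub 6–11 mm off, so I trusted the near-vertical view.
- **Wheel angle:** Two views put the wheel about 0.4–0.8° (roughly 1 mm) short of the T mark's line. I judged that to be within measuring error and left it there.

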